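Square a painting on the copy board and release the shutter

ROBOT

A 7-joint arm with a two-finger parallel gripper is mounted at the origin on the work surface. World frame = base frame: x ahead of the robot, y to its left, z up, the work surface at z = 0. Lengths are in m, angles in rad, forces in N, time in s.
With the tool pointing down it reaches from about 0.425 to 1.025 m from the base axis. Payload 3.6 kg.
Tool frame: the origin (TCP) lies midway between the tips of the shut fingers; the grasp point (between the pads) lies 19 mm behind it; z points along the fingers, y is the line along which they close (so a half turn about z gives the same grasp; the last joint's range is limited). The gripper opens to 85 mm and grips with 20 to 120 N. Pads are 22 mm wide; open, the fingers measure 114 mm over their backs; the gripper's body (76 mm by 85 mm) begins 54 mm behind the grasp point. The pads swing forward as they close: fully open they stand 13 mm farther back than shut.
Start: joints at [1.115, 0.591, 0.048, 1.609, -0.033, 0.943, -0.034], TCP at [0.257, -0.678, 0.231] pointing down, gripper open.
Joint ranges: [-2.69, 2.69], [-0.47, 2.24], [-1.27, 1.36], [0.19, 2.51], [-1.53, 4.68], [0.08, 2.07], [-3.09, 3.09]. Speed limits (rad/s): [2.57, 2.57, 3.14, 3.14, 3.14, 3.14, 3.14].

INTERFACE

Orientations are given as a unit quaternion [x, y, z, w].
In Python, from bench import observe, capture, camera_info, job_done gives the robot as it stands.
- The arm moves only by the tool carry_out, never from a script. Its argument "rows" is one flat list of numbers, 5 for each row, row after row: the shift along the world's x, y, z normalised to -1 to 1, where 1 is 7.5 cm, then the turn about the world's z normalised to -1 to 1, where 1 is 2 rad, then the closure, from -1 (fully open) to 1 (shut). A call has 1 to 10 rows; each row shifts and turns the commanded pose from where the row before left it; what a row does not reach is not made up. A row lasts 1/10 s, in which the tool goes at most 50 mm and 8.59 degrees, less where a joint would pass 70% of its speed; a pose out of reach is approached as far as the arm can. A call with a number of a shift or a turn outside -1 to 1 is refused whole. A call with a gripper value outside its range is refused whole. The fingers move at their own pace and stop on an object; "grip_force" is the grip in N (left out, the last holds). Time passes only in rows, so rows that do not move let the fingers close. It gives the time, the measured TCP pose, the force, the opening and the grip force at its end, in the units of the state.
- observe(): the state, without advancing time (a new reading comes with each control period).
- capture(name): name is "scene" or "top" or "wrist"; returns (picture, depth): 480x640x3 uint8, blue, green, red; 480x640 float32, m along the optical axis (not along the pixel's ray), 0 where there is no reading.
- camera_info(name): a dict with "fov_y" (degrees; the focal length in pixels is half the picture's height over the tangent of half this angle, whatever the lens; pixels are square), "cx", "cy" (the principal point, pixels), "T" (4x4, takes a point from camera to world coordinates). Camera axes: x right, y down, z forward; pixel columns grow to the right and rows downward; lengths in m; the calibration is good to about 2 mm. A picture is of the moment at which its call begins: read the wrist's pose just before it. camera_info takes no time and is no camera call; for the wrist camera it gives the pose at the moment of the call.
- job_done(): hands the job in; it is judged then, once.
The state is a dict: "clock": time; "q": joint angles; "qvel": joint speeds; "effort": joint torques, N m; "position": TCP position; "orientation": TCP orientation; "wrist_force": force on the tool from outside, world axes, zero at the start; "moment": the same for the moment, N m; "grip_width": finger opening in m; "grip_force": force on a finger pad.
Only numpy, scipy, OpenCV 4.12 (cv2) and the standard library are available. Lean on these libraries where they do the work, as an engineer would, in place of code of your own. Each camera call takes 0.05 s, during which the arm holds its last target. There are 200 camera calls.

TASK

Get the painted panel ready to be photographed: move every ink jar off the copy board and stand it upright on the cork mat, then push the panel square and flush into the corner of the board's two fences, its long edge against the long far fence. With the panel in place, take the stylus from its rest and use it, not the fingers, to press the recessed shutter button all the way in, then lay the stylus back in its rest, leaving the jars on the mat, the panel flush and the other bottles and the old camera undisturbed.

Things in the scene. Friction and masses are not known exactly. Their poses are not given: they have to be found in the camera images.
- board: Fixed grey copy board on the table, 260 (its x) x 320 (its y) x 12 mm thick, origin at the centre of its underside. Two aluminium fences 20 mm wide and 20 mm high stand on it (tops 32 mm above the table): the long far fence along its whole +x edge (inner face at board x = +110 mm) and the side fence along its +y edge (inner face at board y = +140 mm, 240 mm long). The other two sides are open.
- corner (a point): The point where the two fence inner faces meet, on the board's top surface (board x +110, y +140, z +12 mm); axes parallel to the board's.
- panel: Loose painted wooden panel lying flat on the board, 100 (its x) x 140 (its y) x 22 mm, 0.2 to 0.4 kg, up to about 8 N to slide, white top with an abstract design; origin at the centre of its underside. It starts within 0.25 rad of the board's yaw. Flush in the corner its origin is at corner x = -50, y = -70 mm, z = 0, with its 140 mm edge along the far fence.
- jar1: Squat amber ink jar with paper label, 52 mm diameter body 62 mm high and a black cap 36 mm diameter on top, 80 mm in all, about 0.2 kg; origin at the centre of its underside. Three to five of the five like jars are present, standing upright on the board near the fences, in the panel's way; absent ones read None.
- jar2: Squat amber ink jar with paper label, 52 mm diameter body 62 mm high and a black cap 36 mm diameter on top, 80 mm in all, about 0.2 kg; origin at the centre of its underside. Three to five of the five like jars are present, standing upright on the board near the fences, in the panel's way; absent ones read None.
- jar3: Squat amber ink jar with paper label, 52 mm diameter body 62 mm high and a black cap 36 mm diameter on top, 80 mm in all, about 0.2 kg; origin at the centre of its underside. Three to five of the five like jars are present, standing upright on the board near the fences, in the panel's way; absent ones read None.
- jar4: Squat amber ink jar with paper label, 52 mm diameter body 62 mm high and a black cap 36 mm diameter on top, 80 mm in all, about 0.2 kg; origin at the centre of its underside. Three to five of the five like jars are present, standing upright on the board near the fences, in the panel's way; absent ones read None.
- jar5: Squat amber ink jar with paper label, 52 mm diameter body 62 mm high and a black cap 36 mm diameter on top, 80 mm in all, about 0.2 kg; origin at the centre of its underside. Three to five of the five like jars are present, standing upright on the board near the fences, in the panel's way; absent ones read None.
- mat: Fixed flat cork mat on the table beside the board (left or right), 260 (its x) x 170 (its y) x 4 mm, origin at the centre of its underside. All five jars fit on it in a grid 84 mm (x) by 76 mm (y) apart.
- station: Fixed release station on the other side of the board, its +x pointing roughly back to the robot (world -x): dark base plate 260 (x) x 150 (y) x 6 mm, origin at the centre of its underside. On it a black box 60 (x) x 70 (y) mm, 82 mm high, front face at station x +55, y -35 mm, facing station -x (away from the robot), and a wooden stylus rest at y +40 mm.
- shutter (a joint): Travel of the square spring shutter button, 0 (out) to 0.004 m (fully in), pushed horizontally in the station's +x direction; about 900 N/m (3.6 N fully in). It springs back.
- button_face (a point): Centre of the 20 mm square face of the shutter button, which sits 10 mm deep in a 22 mm square recess in the box's front face (station x +65, y -35, 45 mm above the table). Axes parallel to the station's.
- rest (a point): Middle of the stylus rest at its seat height (station x -45, y +40, 28 mm above the table): two wooden forks 12 mm thick at 40 mm to either side along station x, each with a notch 24 mm wide and 12 mm deep. The clear space between the forks is 68 mm; the base plate lies 22 mm below the seat. Axes parallel to the station's.
- stylus: Loose stylus lying in the rest, tip towards station +x: square wooden handle 100 x 14 x 14 mm with a steel rod 8 mm in diameter and 70 mm long out of its +x end, 0.05 kg; origin at the middle of the handle's underside, x axis towards the tip. In the rest its origin lies within a few mm of rest.
- tip (a point): End of the stylus rod: stylus x +120 mm, z +7 mm.
- ink_small: Small clear ink bottle, 40 mm diameter, 63 mm high; bystander standing on the table beyond or outside the mat or the station, leave alone; origin at the centre of its underside.
- ink_tall: Green glass ink bottle, 48 mm diameter, 93 mm high; bystander standing on the table beyond or outside the mat or the station, leave alone; origin at the centre of its underside.
- varnish: Amber varnish bottle, 64 mm diameter, 150 mm high; bystander standing on the table beyond or outside the mat or the station, leave alone; origin at the centre of its underside.
- spray: Aluminium spray can, 66 mm diameter, 190 mm high; bystander standing on the table beyond or outside the mat or the station, leave alone; origin at the centre of its underside.
- camera_old: Old twin-lens camera, black, about 70 x 75 x 120 mm; bystander standing on the table beyond or outside the mat or the station, leave alone; origin at the centre of its underside.
There are look-alikes about, which are no part of the job. What is shaped like the jar3 but blue or purple is not meant. What is shaped like the stylus but blue or green is not meant.

How it is judged:
On the way, in this order (a step that is already met when the one before it is completed fails the run):
1. every jar stands upright on the mat (x of jar1 in the frame of mat between -0.13 and 0.13 m and y of jar1 in the frame of mat between -0.085 and 0.085 m and z of each of jar1, jar2, jar3, jar4, jar5 in the frame of mat below 0.01 m and angle between each of jar1, jar2, jar3, jar4, jar5's own z axis and vertical below 0.15 rad and x of jar2 in the frame of mat between -0.13 and 0.13 m and y of jar2 in the frame of mat between -0.085 and 0.085 m and x of jar3 in the frame of mat between -0.13 and 0.13 m and y of jar3 in the frame of mat between -0.085 and 0.085 m and x of jar4 in the frame of mat between -0.13 and 0.13 m and y of jar4 in the frame of mat between -0.085 and 0.085 m and x of jar5 in the frame of mat between -0.13 and 0.13 m and y of jar5 in the frame of mat between -0.085 and 0.085 m), for 0.2 s.
2. the panel is square and flush in the fence corner (x of panel in the frame of corner above -0.053 m and y of panel in the frame of corner above -0.073 m and z of panel in the frame of corner between -0.004 and 0.004 m and angle between panel's own z axis and vertical below 0.05 rad and angle between the x axis of panel and the x axis of board, either way round below 0.025 rad), for 0.3 s.
3. the stylus presses the shutter button in (at least 3 mm) while the panel is flush (all of step 2 and value of joint shutter above 0.003 m and contact force between stylus and shutter above 0.5 N), for 0.05 s.
At the end, for the whole second after the job is handed in: Every jar upright (0.15 rad), centre over the mat; panel flat, gaps to both fences under 3 mm, square within 0.025 rad; stylus in its rest (20 mm lengthwise, 12 mm sideways, 0.2 rad); button out; panel and stylus at rest (all of step 1 and all of step 2 and x of stylus in the frame of rest between -0.02 and 0.02 m and y of stylus in the frame of rest between -0.012 and 0.012 m and z of stylus in the frame of rest between -0.004 and 0.016 m and angle between the x axis of stylus and the x axis of station, either way round below 0.2 rad and value of joint shutter below 0.001 m and linear speed of each of panel, stylus below 0.01 m/s); the robot touches nothing.
It fails at once if a bystander bottle, can or camera is disturbed (moved over 25 mm) (distance of any of ink_small, ink_tall, varnish, spray, camera_old from where it was at the start of the episode above 0.025 m).
It fails at once if the fingers press the shutter button (contact force between the fingers and shutter above 0.5 N).
Of jar1, jar2, jar3, jar4, jar5 only 3 to 5 are there at a start; the rules pass over those that are not, and their reading is None.
At some moment in a run one of panel may be knocked a few centimetres aside while the robot is not near it.
It also fails if it takes over 210 s, if anything falls off the work surface, if the arm or the gripper's body presses on something with over 40 N, if the wrist force passes 120 N, or if a joint passes its speed limit or range.

## Working session

There is one attempt and no reset: what is moved stays moved. The work goes in short steps, Python scripts to look and compute and a tool call to move; the robot and the scene stay as the last step left them, time stands still between calls to the robot, and variables do not carry over. Pictures are saved under pics/ and viewed, at most 14 in all, crops included, and the job is handed in when it is done.

Besides the shell and the picture viewer there is one more tool, called as name(argument=value, ...) on one line, values as JSON. carry_out: Moves the arm, as the interface text tells. Scaled input: -1 to 1 covers 7.5 cm each way for a shift and 2 rad each way for a turn. Its arguments: {"type":"object","properties":{"rows":{"type":"array","items":{"type":"number"}},"grip_force":{"type":"number"}},"required":["rows"]}

```bash
mkdir -p pics; ls; cat > h.py <<'E'
import numpy as np, cv2
from bench import observe, capture, camera_info, job_done
def cam(n):
    c=camera_info(n); f=240/np.tan(np.radians(c['fov_y'])/2)
    return f,c['cx'],c['cy'],np.array(c['T'])
def cloud(n):
    f,cx,cy,T=cam(n); im,d=capture(n)
    v,u=np.mgrid[:480,:640]
    P=np.stack([(u-cx)/f*d,(v-cy)/f*d,d,np.ones_like(d)],-1)@T.T
    P=P[...,:3]; P[d==0]=np.nan
    return im,P
E
python3 - <<'E'
from h import *
s=observe(); print({k:np.round(v,3).tolist() for k,v in s.items()})
for n in('scene','top'):
    im,P=cloud(n); cv2.imwrite(f'pics/{n}0.png',im); np.savez(f'{n}0.npz',im=im,P=P)
    print(n,camera_info(n))
E
```

```text
pics
{'clock': 0.0, 'q': [1.116, 0.592, 0.048, 1.61, -0.033, 0.943, -0.034], 'qvel': [-0.0, 0.001, -0.0, -0.001, -0.001, -0.0, 0.0], 'effort': [0.001, -54.869, 1.546, -19.813, 0.009, 0.009, -0.0], 'position': [0.256, -0.677, 0.23], 'orientation': [0.984, 0.18, -0.0, -0.001], 'wrist_force': [-0.037, 0.641, -0.822], 'moment': [0.002, 0.02, 0.006], 'grip_force': 0.0, 'grip_width': 0.085}
scene {'fov_y': 55.381192709666784, 'cx': 314.6538295656229, 'cy': 245.37312151893335, 'T': array([[ 0.64099376,  0.41231824, -0.64739529,  1.25453644],
       [ 0.76724299, -0.36790104,  0.52534466, -0.6099129 ],
       [-0.02156821, -0.83345216, -0.55217055,  0.71787841],
       [ 0.        ,  0.        ,  0.        ,  1.        ]])}
top {'fov_y': 50.084193040547156, 'cx': 328.2458301139077, 'cy': 242.98862582819072, 'T': array([[ 0.00205095, -0.99896095,  0.04552818,  0.45325774],
       [-0.99994707, -0.00250772, -0.00997802,  0.02611947],
       [ 0.01008182, -0.04550531, -0.99891322,  1.22859894],
       [ 0.        ,  0.        ,  0.        ,  1.        ]])}
```

View pics/top0.png

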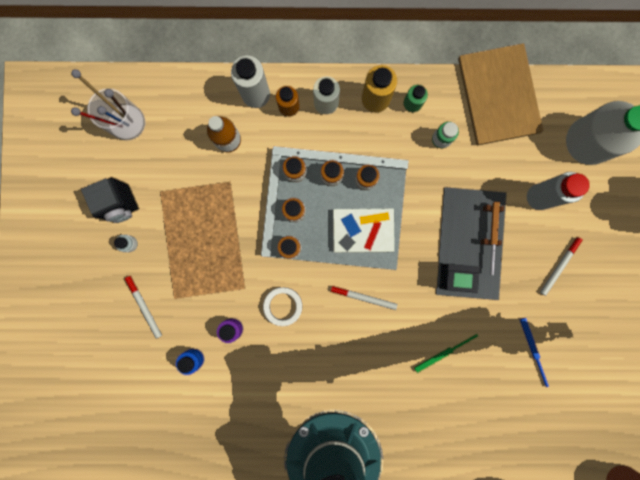

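View pics/scene0.png

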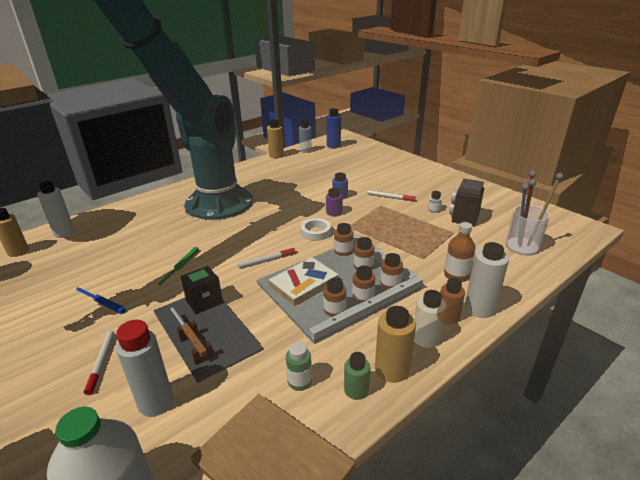

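The top view shows five amber jars on the board at pixels (293,168), (332,172), (368,176), (292,209) and (288,246). The amber bottle at (287,100) is off the board, and the purple (229,330) and blue (189,361) jars are look-alikes. The mat is at (203,240). The station is at (470,243), with the brown stylus in its rest at (493,225). The green and blue styluses are decoys.

```bash
cat > m0.py <<'E'
from h import *
T=np.load('top0.npz');S=np.load('scene0.npz')
def rect(m,P,name):
    n,l,st,c=cv2.connectedComponentsWithStats(m.astype(np.uint8))
    i=1+np.argmax(st[1:,4]); q=P[l==i]; q=q[~np.isnan(q[:,0])]
    r=cv2.minAreaRect((q[:,:2]*1000).astype(np.float32)); print(name,np.round(r[0],1),np.round(r[1],1),round(r[2],2),'z',np.round(np.median(q[:,2])*1000,1),len(q))
im,P=T['im'],T['P']; x,y,z=P[...,0],P[...,1],P[...,2]
reg=lambda u0,v0,u1,v1:(np.indices((480,640))[1]>u0)&(np.indices((480,640))[1]<u1)&(np.indices((480,640))[0]>v0)&(np.indices((480,640))[0]<v1)
hsv=cv2.cvtColor(im,cv2.COLOR_BGR2HSV)
print('table z',np.nanmedian(z[390:420,60:180]), np.nanmedian(z[60:80,20:60]),np.nanmedian(z[310:330,400:500]))
for nm,r in dict(mat=(202,240),station=(470,270),panel=(375,245)).items(): print(nm,hsv[r[1],r[0]],P[r[1],r[0]])
mm=cv2.inRange(hsv,(3,100,60),(14,255,215))>0
rect(cv2.morphologyEx((mm&reg(150,170,255,310)).astype(np.uint8),cv2.MORPH_CLOSE,np.ones((5,5)))>0,P,'mat')
rect((hsv[...,2]<90)&reg(425,175,515,305)&(z<0.02),P,'station')
rect((z>0.026)&(z<0.045)&(hsv[...,1]<60)&reg(325,200,400,258),P,'panel')
rect(reg(250,140,415,275)&(z>0.007)&(hsv[...,1]<90),P,'board')
rect(reg(250,140,415,275)&(z>0.026)&(z<.04)&(hsv[...,1]<90)&~reg(325,195,400,258),P,'fence')
rect(reg(430,250,490,300)&(z>0.07),P,'box')
# caps, both views
for nm,D in(('top',T),('scene',S)):
    P=D['P'];z=P[...,2]; m=(z>.085)&(z<.1)&(P[...,0]>.35)&(P[...,0]<.75)&(abs(P[...,1])<.3)
    n,l,st,c=cv2.connectedComponentsWithStats(m.astype(np.uint8))
    for i in range(1,n):
        if st[i,4]>8:
            q=P[l==i]; print(nm,c[i].round(),len(q),'c',np.round((np.percentile(q,3,0)+np.percentile(q,97,0))*500,1),'ext',np.round((q.max(0)-q.min(0))*1000), np.percentile(q[:,2],90))
E
python3 m0.py
```

```text
table z 8.053770321492237e-05 -0.0002297035433825867 0.0002807307069103704
mat [ 16 141 172] [0.51536484 0.31417966 0.00550774]
station [105   9  58] [ 0.44587836 -0.30197344  0.08329383]
panel [ 34  19 223] [ 0.50315139 -0.09442504  0.03724825]Traceback (most recent call last):
  File "m0.py", line 13, in <module>
    rect(cv2.morphologyEx((mm&reg(150,170,255,310)).astype(np.uint8),cv2.MORPH_CLOSE,np.ones((5,5)))>0,P,'mat')
    ~~~~^^^^^^^^^^^^^^^^^^^^^^^^^^^^^^^^^^^^^^^^^^^^^^^^^^^^^^^^^^^^^^^^^^^^^^^^^^^^^^^^^^^^^^^^^^^^^^^^^^^^^^^
  File "m0.py", line 5, in rect
    i=1+np.argmax(st[1:,4]); q=P[l==i]; q=q[~np.isnan(q[:,0])]
        ~~~~~~~~~^^^^^^^^^^
    return _wrapfunc(a, 'argmax', axis=axis, out=out, **kwds)
    return bound(*args, **kwds)
ValueError: attempt to get argmax of an empty sequence
```

```bash
sed -i "s/^mm=.*/mm=(z>.0022)\&(z<.012)/; s/cv2.morphologyEx((mm&reg(150,170,255,310)).astype(np.uint8),cv2.MORPH_CLOSE,np.ones((5,5)))>0/cv2.morphologyEx((mm\&reg(150,170,255,310)).astype(np.uint8),cv2.MORPH_OPEN,np.ones((3,3)))>0/; s/P\[l==i\]; q=q/P[l==i]; q=q/" m0.py
sed -i "s/r\[1\],1),round/r[1],1),np.round(cv2.boxPoints(r)).tolist(),round/" m0.py; python3 m0.py
```

```text
table z 8.053770321492237e-05 -0.0002297035433825867 0.0002807307069103704
mat [ 16 141 172] [0.51536484 0.31417966 0.00550774]
station [105   9  58] [ 0.44587836 -0.30197344  0.08329383]
panel [ 34  19 223] [ 0.50315139 -0.09442504  0.03724825]
mat [579.  361.7] [45.3 68.5] [[540.0, 349.0], [606.0, 331.0], [618.0, 374.0], [552.0, 393.0]] 74.21 z 4.8 252
station [ 514.6 -328.8] [154.5 263.2] [[376.0, -394.0], [639.0, -418.0], [653.0, -264.0], [391.0, -240.0]] 84.73 z 6.3 4227
panel [539.4 -68.3] [ 99.7 140.8] [[488.0, 1.0], [491.0, -140.0], [591.0, -137.0], [587.0, 3.0]] 1.54 z 34.2 1773
board [592.6  -1.9] [320.5 260.7] [[447.0, -148.0], [706.0, -174.0], [738.0, 145.0], [479.0, 171.0]] 84.27 z 14.2 12069
fence [592.7  -1.7] [320.2 260.5] [[447.0, -148.0], [706.0, -174.0], [738.0, 145.0], [479.0, 171.0]] 84.27 z 32.2 2058
box [ 429.4 -286. ] [71.8 59.9] [[397.0, -319.0], [456.0, -324.0], [462.0, -253.0], [403.0, -248.0]] 85.21 z 82.3 870
top [223. 139.] 107 c [738.4 254.   93. ] ext [24. 56. 15.] 0.09905038353554593
top [450. 135.] 16 c [ 748.3 -258.1   90.3] ext [ 4. 20. 10.] 0.0943
[... 203 characters left out ...]
-75.4  92. ] ext [35. 34. 14.] 0.09498085444053335
top [293. 207.] 203 c [584.6  94.3  91.9] ext [34. 34. 13.] 0.0953100863114936
top [288. 246.] 206 c [498.2 103.4  92.2] ext [36. 34. 11.] 0.09473329739854919
scene [343. 227.] 102 c [501.6 100.3  90. ] ext [39. 34. 10.] 0.09361671156174503
scene [364. 242.] 121 c [587.3  91.6  90.1] ext [34. 40. 10.] 0.09370070664785468
scene [450. 245.] 26 c [740.8 232.   93.3] ext [17. 16. 14.] 0.09854671062581494
scene [392. 258.] 136 c [682.2  89.6  89.8] ext [37. 36. 10.] 0.09339528454108298
scene [364. 271.] 149 c [674.4   3.1  90.1] ext [36. 36. 10.] 0.09368340984494894
scene [334. 284.] 165 c [664.3 -77.4  89.8] ext [35. 38.  9.] 0.09325510993097415
```

The scene view agrees with the top view, with cap tops about 92 mm high and the jar positions within 3 mm. Next I'll measure the mat from smoothed depth and refine the stylus.

```bash
cat > m1.py <<'E'
from h import *
for nm,w in(('top',(150,170,256,310)),('scene',(330,190,460,262))):
    D=np.load(nm+'0.npz');P=D['P'].astype(np.float32);z=np.nan_to_num(P[...,2]);zb=cv2.blur(z,(5,5))
    m=np.zeros((480,640),np.uint8);u0,v0,u1,v1=w;m[v0:v1,u0:u1]=((zb>.0024)&(zb<.009))[v0:v1,u0:u1]
    if nm=='top': m[:,247:]=0
    m=cv2.morphologyEx(m,cv2.MORPH_OPEN,np.ones((5,5)))
    n,l,st,c=cv2.connectedComponentsWithStats(m);i=1+np.argmax(st[1:,4]);q=P[l==i]
    r=cv2.minAreaRect((q[:,:2]*1000).astype(np.float32));print(nm,'mat',r,np.round(cv2.boxPoints(r)).tolist(),st[i],np.median(q[:,2]))
# stylus: rod & handle in both views
for nm,w in(('top',(482,195,506,280)),('scene',(165,300,220,365))):
    D=np.load(nm+'0.npz');P=D['P'];im=D['im'];u0,v0,u1,v1=w
    sub=im[v0:v1,u0:u1];cv2.imwrite(f'pics/st_{nm}.png',cv2.resize(sub,None,fx=6,fy=6,interpolation=cv2.INTER_CUBIC))
a=cv2.imread('pics/st_top.png');b=cv2.imread('pics/st_scene.png')
H=max(a.shape[0],b.shape[0]);f=lambda x:cv2.copyMakeBorder(x,0,H-x.shape[0],0,10,0)
cv2.imwrite('pics/st.png',np.hstack([f(a),f(b)]))
E
python3 m1.py
```

```text
top mat ((nan, nan), (0.0, 0.0), 0.0) [[nan, nan], [nan, nan], [nan, nan], [nan, nan]] [ 161  182   84  116 7660] nan
scene mat ((518.5008544921875, 318.07806396484375), (261.2876892089844, 185.18975830078125), 7.93539571762085) [[376.0, 392.0], [402.0, 208.0], [661.0, 244.0], [635.0, 428.0]] [ 353  207   97   50 2651] nan
```

View pics/st.png

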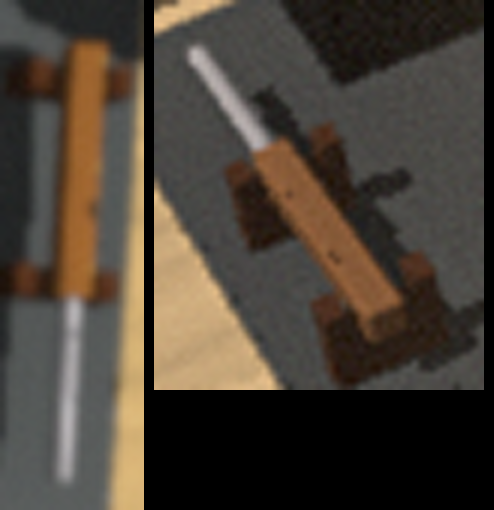

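carry_out(rows=[0, 0, 0, 0.075, -0.6, 0, 0, 0.3, 0.075, -0.6, 0, 0, 0, 0.075, -0.6, 0, 0, 0, 0.075, -0.6, 0, 0, 0, 0.075, -0.6, 0, 0, 0, 0.075, -0.6, 0, 0, 0, 0.075, -0.6, 0, 0, 0, 0.03, -0.6], grip_force=30)

```text
clock: 0.9
position: [0.2562, -0.6777, 0.2531]
orientation: [0.74, 0.673, 0.0, -0.001]
wrist_force: [-0.7, 1.5, -0.1]
grip_width: 0.0682
grip_force: 0.0
```

The crop shows that the stylus in the rest has a wooden handle and steel rod, not the blue or green one. The tip points toward the robot. I'll start with the jar at about (0.663, -0.076).

carry_out(rows=[0.362, 0.535, 0, 0, -0.6, 0.362, 0.535, 0, 0, -0.6, 0.362, 0.535, 0, 0, -0.6, 0.362, 0.535, 0, 0, -0.6, 0.362, 0.535, 0, 0, -0.6, 0.362, 0.535, 0, 0, -0.6, 0.362, 0.535, 0, 0, -0.6, 0.362, 0.535, 0, 0, -0.6, 0.362, 0.535, 0, 0, -0.6, 0.362, 0.535, 0, 0, -0.6])

```text
clock: 1.9
position: [0.5286, -0.2751, 0.2535]
orientation: [0.741, 0.671, -0.0, -0.0]
wrist_force: [1.8, -0.3, -0.3]
grip_width: 0.0686
grip_force: 0.0
```

```bash
python3 - <<'E'
from h import *
P=np.load('top0.npz')['P'].astype(np.float32);z=np.nan_to_num(P[...,2]);zb=cv2.blur(z,(5,5))
m=np.zeros((480,640),np.uint8);m[170:310,150:247]=((zb>.0024)&(zb<.009))[170:310,150:247];m=cv2.morphologyEx(m,cv2.MORPH_OPEN,np.ones((7,7)))
q=P[m>0];q=q[~np.isnan(q[:,0])];r=cv2.minAreaRect((q[:,:2]*1000).astype(np.float32));print(r)
im=cv2.imread('pics/top0.png')
E
```

```text
((518.1666259765625, 315.96685791015625), (261.1195068359375, 174.24749755859375), 8.3892183303833)
```

carry_out(rows=[0.358, 0.531, 0, 0, -0.6, 0.358, 0.531, 0, 0, -0.6, 0.358, 0.531, 0, 0, -0.6, 0.358, 0.531, 0, 0, -0.6, 0.358, 0.531, 0, 0, -0.6, 0, 0, 0, 0, -0.6, 0, 0, 0, 0, -0.6])

```text
clock: 2.6
position: [0.6625, -0.0755, 0.2531]
orientation: [0.74, 0.673, -0.0, -0.001]
wrist_force: [-0.4, -0.6, -0.6]
grip_width: 0.0684
grip_force: 0.0
```

```bash
cat > w.py <<'E'
from h import *
import sys
im,P=cloud('wrist'); z=P[...,2]
if len(sys.argv)>1: cv2.imwrite(f'pics/{sys.argv[1]}.png',im)
m=(z>.085)&(z<.098)
n,l,st,c=cv2.connectedComponentsWithStats(m.astype(np.uint8))
for i in range(1,n):
    if st[i,4]>300:
        q=P[l==i]; print(c[i].round(),len(q),'c',np.round((np.percentile(q,2,0)+np.percentile(q,98,0))*500,1),'ext',np.round((np.percentile(q,99,0)-np.percentile(q,1,0))*1000))
print(np.round(observe()['position'],4))
E
python3 w.py w1
```

```text
[319.  22.] 1740 c [679.3  91.4  89.8] ext [33. 31.  6.]
[97. 31.] 1861 c [498.8 102.7  88.9] ext [34. 34.  7.]
[203.  33.] 1777 c [584.8  93.4  89.3] ext [33. 34.  7.]
[507.  98.] 970 c [840.   20.   91.7] ext [42. 58. 13.]
[318. 134.] 1375 c [670.8   6.4  90.3] ext [33. 33.  4.]
[503. 221.] 531 c [842.5 -93.9  91.5] ext [37. 59. 13.]
[316. 225.] 1122 c [661.3 -74.6  90. ] ext [33. 34.  5.]
[511. 317.] 612 c [ 848.8 -188.6   88.7] ext [26. 27.  6.]
[ 0.6618 -0.078   0.2531]
```

View pics/w1.png

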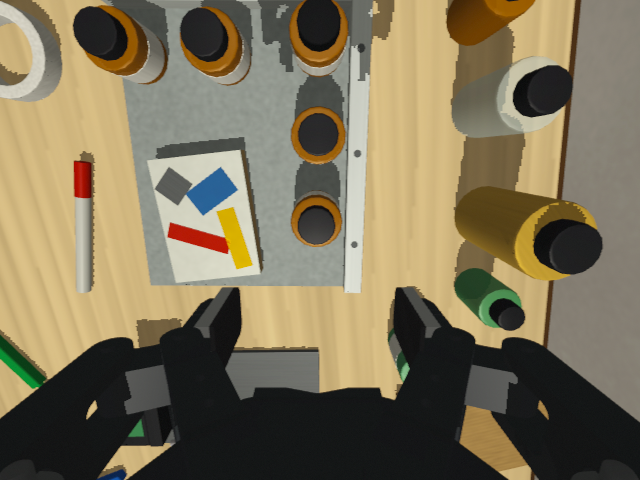

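The wrist view confirms the jars, with the nearest cap at pixel (316,225) and all of them within 2 mm of the other views.

carry_out(rows=[0, 0.02, -0.6, 0, -0.6, 0, 0, -0.6, 0, -0.6, 0, 0, -0.6, 0, -0.6, 0, 0, -0.6, 0, -0.6, 0, 0, -0.37, 0, -0.6, 0, 0, 0, 0, 1, 0, 0, 0, 0, 1, 0, 0, 0, 0, 1, 0, 0, 0, 0, 1, 0, 0, 0.1, 0, 1])

```text
clock: 3.65
position: [0.6622, -0.0764, 0.0545]
orientation: [0.741, 0.671, -0.0, 0.0]
wrist_force: [-0.1, -0.8, -1.5]
grip_width: 0.0517
grip_force: 33.6
```

carry_out(rows=[0, 0, 0.51, 0, 1, 0, 0, 0.51, 0, 1, 0, 0, 0.51, 0, 1, -0.082, 0.591, 0, 0, 1, -0.082, 0.591, 0, 0, 1, -0.082, 0.591, 0, 0, 1, -0.082, 0.591, 0, 0, 1, -0.082, 0.591, 0, 0, 1, -0.082, 0.591, 0, 0, 1, -0.082, 0.591, 0, 0, 1])

```text
clock: 4.65
position: [0.619, 0.2359, 0.1699]
orientation: [0.741, 0.671, 0.001, 0.0]
wrist_force: [0.9, 0.6, -2.3]
grip_width: 0.0513
grip_force: 33.8
```

carry_out(rows=[-0.082, 0.591, 0, 0, 1, -0.082, 0.591, 0, 0, 1, -0.082, 0.591, 0, 0, 1, 0, 0, 0, 0, 1, 0, 0, -0.5, 0, 1, 0, 0, -0.5, 0, 1, 0, 0, -0.5, 0, 1])

```text
clock: 5.35
position: [0.6015, 0.3673, 0.0564]
orientation: [0.741, 0.671, 0.001, 0.0]
wrist_force: [1.5, 0.3, -1.8]
grip_width: 0.0512
grip_force: 33.9
```

carry_out(rows=[0, 0, -0.15, 0, 1, 0, 0, -0.08, 0, 1, 0, 0, 0, 0, 1, 0, 0, 0, 0, -0.6, 0, 0, 0, 0, -0.6, 0, 0, 0, 0, -0.6, 0, 0, 0.3, 0, -0.6, 0, 0, 0.6, 0, -0.6, 0, 0, 0.6, 0, -0.6, 0, 0, 0.3, 0, -0.6])

```text
clock: 6.35
position: [0.6029, 0.3689, 0.1791]
orientation: [0.741, 0.671, 0.004, 0.0]
wrist_force: [0.5, -0.1, 0.3]
grip_width: 0.0683
grip_force: 0.0
```

carry_out(rows=[0.115, -0.603, 0, 0, -0.6, 0.115, -0.603, 0, 0, -0.6, 0.115, -0.603, 0, 0, -0.6, 0.115, -0.603, 0, 0, -0.6, 0.115, -0.603, 0, 0, -0.6, 0.115, -0.603, 0, 0, -0.6, 0.115, -0.603, 0, 0, -0.6, 0.115, -0.603, 0, 0, -0.6, 0, 0, 0, 0, -0.6])

```text
clock: 7.25
position: [0.6713, -0.0067, 0.174]
orientation: [0.746, 0.666, -0.002, 0.003]
wrist_force: [-0.1, -0.3, 0.1]
grip_width: 0.0683
grip_force: 0.0
```

carry_out(rows=[0, 0, 0, 0, -0.6, 0, 0, -0.3, 0, -0.6])

```text
clock: 7.45
position: [0.6728, 0.0074, 0.1547]
orientation: [0.741, 0.672, 0.004, 0.002]
wrist_force: [0.3, 0.7, 0.0]
grip_width: 0.0684
grip_force: 0.0
```

carry_out(rows=[0, 0, -0.45, 0, -0.6, 0, 0, -0.45, 0, -0.6, 0, 0, -0.5, 0, -0.6, 0, 0, 0, 0, -0.6, 0, 0, 0, 0, 1, 0, 0, 0, 0, 1, 0, 0, 0, 0, 1, 0, 0, 0, 0, 1])

```text
clock: 8.25
position: [0.6707, 0.0053, 0.0476]
orientation: [0.741, 0.671, 0.001, 0.001]
wrist_force: [0.3, 1.4, -1.5]
grip_width: 0.0511
grip_force: 32.6
```

carry_out(rows=[0, 0, 0.5, 0, 1, 0, 0, 0.6, 0, 1, 0, 0, 0.6, 0, 1, -0.236, 0.519, 0, 0, 1, -0.236, 0.519, 0, 0, 1, -0.236, 0.519, 0, 0, 1, -0.236, 0.519, 0, 0, 1, -0.236, 0.519, 0, 0, 1, -0.236, 0.519, 0, 0, 1, -0.236, 0.519, 0, 0, 1])

```text
clock: 9.25
position: [0.5451, 0.279, 0.1744]
orientation: [0.741, 0.671, 0.0, 0.0]
wrist_force: [0.2, 1.5, -2.6]
grip_width: 0.0513
grip_force: 32.9
```

carry_out(rows=[-0.236, 0.519, 0, 0, 1, -0.236, 0.519, 0, 0, 1, 0, 0, 0, 0, 1, 0, 0, -0.3, 0, 1, 0, 0, -0.5, 0, 1, 0, 0, -0.5, 0, 1, 0, 0, -0.3, 0, 1, 0, 0, 0, 0, 1])

```text
clock: 10.05
position: [0.5086, 0.3535, 0.0509]
orientation: [0.741, 0.671, -0.003, -0.0]
wrist_force: [-0.6, 0.0, -1.8]
grip_width: 0.0509
grip_force: 32.7
```

carry_out(rows=[0, 0, -0.08, 0, 1, 0, 0, -0.06, 0, 1, 0, 0, 0, 0, 1, 0, 0, 0, 0, -0.6, 0, 0, 0, 0, -0.6, 0, 0, 0, 0, -0.6, 0, 0, 0.3, 0, -0.6, 0, 0, 0.6, 0, -0.6, 0, 0, 0.6, 0, -0.6, 0, 0, 0.3, 0, -0.6])

```text
clock: 11.05
position: [0.5121, 0.3572, 0.1824]
orientation: [0.741, 0.671, 0.003, 0.0]
wrist_force: [0.3, -0.4, -0.3]
grip_width: 0.0683
grip_force: 0.0
```

carry_out(rows=[0.322, -0.502, 0, 0, -0.6, 0.322, -0.502, 0, 0, -0.6, 0.322, -0.502, 0, 0, -0.6, 0.322, -0.502, 0, 0, -0.6, 0.322, -0.502, 0, 0, -0.6, 0.322, -0.502, 0, 0, -0.6, 0.322, -0.502, 0, 0, -0.6, 0, 0, 0, 0, -0.6, 0, 0, -0.3, 0, -0.6, 0, 0, 0, 0, -0.6])

```text
clock: 12.05
position: [0.6776, 0.091, 0.1533]
orientation: [0.741, 0.671, -0.002, -0.001]
wrist_force: [-0.1, 0.1, -0.8]
grip_width: 0.0683
grip_force: 0.0
```

carry_out(rows=[0.02, 0, -0.45, 0, -0.6, 0, 0, -0.45, 0, -0.6, 0, 0, -0.5, 0, -0.6, 0, 0, 0, 0, -0.6, 0, 0, 0, 0, 1, 0, 0, 0, 0, 1, 0, 0, 0, 0, 1, 0, 0, 0, 0, 1])

```text
clock: 12.85
position: [0.682, 0.0922, 0.0522]
orientation: [0.741, 0.671, 0.001, 0.001]
wrist_force: [0.5, 0.4, -2.3]
grip_width: 0.0511
grip_force: 31.6
```

carry_out(rows=[0, 0, 0.5, 0, 1, 0, 0, 0.6, 0, 1, 0, 0, 0.6, 0, 1, -0.187, 0.525, 0, 0, 1, -0.187, 0.525, 0, 0, 1, -0.187, 0.525, 0, 0, 1, -0.187, 0.525, 0, 0, 1, -0.187, 0.525, 0, 0, 1, 0, 0, 0, 0, 1, 0, 0, 0, 0, 1])

```text
clock: 13.85
position: [0.61, 0.291, 0.1788]
orientation: [0.74, 0.673, 0.0, -0.0]
wrist_force: [-0.2, -1.0, -2.6]
grip_width: 0.0506
grip_force: 32.6
```

carry_out(rows=[0, 0, -0.3, 0, 1, 0, 0, -0.5, 0, 1, 0, 0, -0.5, 0, 1, 0, 0, -0.3, 0, 1, 0, 0, 0, 0, 1, 0, 0, 0, 0, 1])

```text
clock: 14.45
position: [0.612, 0.2873, 0.0584]
orientation: [0.742, 0.67, -0.0, 0.0]
wrist_force: [0.3, 0.3, -1.7]
grip_width: 0.0512
grip_force: 32.5
```

carry_out(rows=[0, 0, -0.14, 0, 1, 0, 0, -0.06, 0, 1, 0, 0, 0, 0, 1, 0, 0, 0, 0, -0.6, 0, 0, 0, 0, -0.6, 0, 0, 0, 0, -0.6, 0, 0, 0.3, 0, -0.6, 0, 0, 0.6, 0, -0.6, 0, 0, 0.6, 0, -0.6, 0, 0, 0.3, 0, -0.6])

```text
clock: 15.45
position: [0.6127, 0.2903, 0.1825]
orientation: [0.741, 0.671, 0.003, 0.001]
wrist_force: [0.6, 0.4, 1.2]
grip_width: 0.0681
grip_force: 0.0
```

carry_out(rows=[-0.072, -0.52, 0, 0, -0.6, -0.072, -0.52, 0, 0, -0.6, -0.072, -0.52, 0, 0, -0.6, -0.072, -0.52, 0, 0, -0.6, -0.072, -0.52, 0, 0, -0.6, 0, 0, -0.3, 0, -0.6, 0, 0, 0, 0, -0.6, 0, 0, 0, 0, -0.6])

```text
clock: 16.25
position: [0.5838, 0.095, 0.1557]
orientation: [0.741, 0.672, 0.0, -0.0]
wrist_force: [0.1, 0.5, 0.4]
grip_width: 0.0681
grip_force: 0.0
```

carry_out(rows=[0, 0, -0.45, 0, -0.6, 0, 0, -0.45, 0, -0.6, 0, 0, -0.55, 0, -0.6, 0, 0, 0, 0, -0.6, 0, 0, 0, 0, 1, 0, 0, 0, 0, 1, 0, 0, 0, 0, 1, 0, 0, 0, 0, 1])

```text
clock: 17.05
position: [0.585, 0.0941, 0.0484]
orientation: [0.741, 0.671, 0.001, 0.001]
wrist_force: [-0.8, -1.5, -1.7]
grip_width: 0.0512
grip_force: 31.5
```

carry_out(rows=[0, 0, 0.5, 0, 1, 0, 0, 0.6, 0, 1, 0, 0, 0.6, 0, 1, -0.167, 0.487, 0, 0, 1, -0.167, 0.487, 0, 0, 1, -0.167, 0.487, 0, 0, 1, -0.167, 0.487, 0, 0, 1, -0.167, 0.487, 0, 0, 1, 0, 0, 0, 0, 1, 0, 0, 0, 0, 1])

```text
clock: 18.05
position: [0.5207, 0.2778, 0.175]
orientation: [0.74, 0.672, 0.0, 0.0]
wrist_force: [0.3, -0.4, -3.2]
grip_width: 0.051
grip_force: 32.8
```

carry_out(rows=[0, 0, -0.3, 0, 1, 0, 0, -0.5, 0, 1, 0, 0, -0.5, 0, 1, 0, 0, -0.3, 0, 1, 0, 0, 0, 0, 1, 0, 0, 0, 0, 1])

```text
clock: 18.65
position: [0.5222, 0.2752, 0.0546]
orientation: [0.742, 0.671, -0.0, 0.0]
wrist_force: [0.2, -0.3, -1.7]
grip_width: 0.0509
grip_force: 32.7
```

carry_out(rows=[0, 0, -0.14, 0, 1, 0, 0, -0.06, 0, 1, 0, 0, 0, 0, 1, 0, 0, 0, 0, -0.6, 0, 0, 0, 0, -0.6, 0, 0, 0, 0, -0.6, 0, 0, 0.3, 0, -0.6, 0, 0, 0.6, 0, -0.6, 0, 0, 0.6, 0, -0.6, 0, 0, 0.3, 0, -0.6])

```text
clock: 19.65
position: [0.5227, 0.2778, 0.1781]
orientation: [0.741, 0.671, 0.003, 0.0]
wrist_force: [1.1, -0.4, -0.5]
grip_width: 0.0686
grip_force: 0.0
```

carry_out(rows=[-0.075, -0.58, 0, 0, -0.6, -0.075, -0.58, 0, 0, -0.6, -0.075, -0.58, 0, 0, -0.6, -0.075, -0.58, 0, 0, -0.6, 0, 0, -0.3, 0, -0.6, 0, 0, 0, 0, -0.6, 0, 0, 0, 0, -0.6])

```text
clock: 20.35
position: [0.4988, 0.1034, 0.1519]
orientation: [0.741, 0.672, 0.0, -0.0]
wrist_force: [-0.2, 0.3, 0.5]
grip_width: 0.0683
grip_force: 0.0
```

carry_out(rows=[0, 0, -0.45, 0, -0.6, 0, 0, -0.45, 0, -0.6, 0, 0, -0.5, 0, -0.6, 0, 0, 0, 0, -0.6, 0, 0, 0, 0, 1, 0, 0, 0, 0, 1, 0, 0, 0, 0, 1, 0, 0, 0, 0, 1])

```text
clock: 21.15
position: [0.4998, 0.1027, 0.0481]
orientation: [0.741, 0.671, 0.001, 0.001]
wrist_force: [0.4, -0.6, -2.0]
grip_width: 0.0514
grip_force: 31.5
```

carry_out(rows=[0, 0, 0.5, 0, 1, 0, 0, 0.6, 0, 1, 0, 0, 0.6, 0, 1, -0.171, 0.533, 0, 0, 1, -0.171, 0.533, 0, 0, 1, -0.171, 0.533, 0, 0, 1, -0.171, 0.533, 0, 0, 1, -0.171, 0.533, 0, 0, 1, -0.171, 0.533, 0, 0, 1, 0, 0, 0, 0, 1])

```text
clock: 22.15
position: [0.419, 0.3507, 0.1759]
orientation: [0.738, 0.675, 0.003, -0.003]
wrist_force: [0.6, 0.4, -1.9]
grip_width: 0.0511
grip_force: 32.9
```

carry_out(rows=[0, 0, -0.3, 0, 1, 0, 0, -0.5, 0, 1, 0, 0, -0.5, 0, 1, 0, 0, -0.3, 0, 1, 0, 0, 0, 0, 1, 0, 0, 0, 0, 1])

```text
clock: 22.75
position: [0.4222, 0.3422, 0.0548]
orientation: [0.741, 0.671, 0.0, 0.0]
wrist_force: [0.9, -0.0, -2.3]
grip_width: 0.0511
grip_force: 32.8
```

carry_out(rows=[0, 0, -0.14, 0, 1, 0, 0, -0.06, 0, 1, 0, 0, 0, 0, 1, 0, 0, 0, 0, -0.6, 0, 0, 0, 0, -0.6, 0, 0, 0, 0, -0.6, 0, 0, 0.3, 0, -0.6, 0, 0, 0.6, 0, -0.6, 0, 0, 0.6, 0, -0.6, 0, -0.3, 0.3, 0, -0.6])

```text
clock: 23.75
position: [0.4232, 0.3249, 0.1784]
orientation: [0.74, 0.673, 0.005, -0.001]
wrist_force: [1.1, 0.4, 0.6]
grip_width: 0.0684
grip_force: 0.0
```

carry_out(rows=[0, -0.55, 0, 0, -0.6, 0, -0.55, 0, 0, -0.6, 0, -0.55, 0, 0, -0.6, 0, -0.55, 0, 0, -0.6, 0, -0.55, 0, 0, -0.6, 0, 0, 0, 0, -0.6, 0, 0, 0, 0, -0.6])

```text
clock: 24.45
position: [0.422, 0.1125, 0.1744]
orientation: [0.742, 0.67, 0.0, 0.0]
wrist_force: [0.6, -0.4, -0.1]
grip_width: 0.0681
grip_force: 0.0
```

```bash
cat > t.py <<'E'
from h import *
import sys
c,s=np.cos(-.1),np.sin(-.1); B=np.array([[c,-s],[s,c]]); O=np.array([592.6,-1.9])
im,P=cloud('top'); z=P[...,2]; hsv=cv2.cvtColor(im,cv2.COLOR_BGR2HSV)
if len(sys.argv)>1: cv2.imwrite(f'pics/{sys.argv[1]}.png',im)
xb=(P[...,:2]*1000-O)@B
m=(z>.026)&(z<.042)&(hsv[...,2]>120)&(xb[...,0]<108.5)&(xb[...,1]<138.5)&(xb[...,0]>-150)&(xb[...,1]>-180)
m=cv2.morphologyEx(m.astype(np.uint8),cv2.MORPH_OPEN,np.ones((3,3)))
n,l,st,cc=cv2.connectedComponentsWithStats(m);i=1+np.argmax(st[1:,4])
ct=cv2.findContours((l==i).astype(np.uint8),cv2.RETR_EXTERNAL,cv2.CHAIN_APPROX_NONE)[0][0][:,0]
r=cv2.minAreaRect(xb[ct[:,1],ct[:,0]].astype(np.float32)); print('panel in board frame',np.round(r[0],1),np.round(r[1],1),round(r[2],2)); 
print('corners board',np.round(cv2.boxPoints(r)).tolist(),'world',np.round(cv2.boxPoints(r)@B.T+O).tolist())
cm,sm=np.cos(.142),np.sin(.142)
mm=(z>.075)&(z<.09)&(P[...,1]>.2)&(P[...,1]<.42)&(P[...,0]<.68)
n,l,st,cc=cv2.connectedComponentsWithStats(mm.astype(np.uint8))
for i in range(1,n):
    if st[i,4]>60:
        q=P[l==i]; p=(q.max(0)+q.min(0))*500; d=p[:2]-[517.5,316]; print('jar',np.round(p,1),'mat',np.round([cm*d[0]+sm*d[1],-sm*d[0]+cm*d[1]]),len(q))
o=observe(); print(np.round(o['q'],2),np.round(o['position'],4),np.round(o['wrist_force'],1))
E
python3 t.py t1
```

```text
panel in board frame [-46.1 -71.5] [100.1 140.4] 6.87
corners board [[-104.0, -8.0], [-87.0, -147.0], [12.0, -135.0], [-5.0, 4.0]] world [[488.0, 1.0], [491.0, -140.0], [591.0, -138.0], [588.0, 3.0]]
jar [612.4 288.9  82.5] mat [ 90. -40.] 215
jar [603.8 370.7  82.2] mat [93. 42.] 222
jar [522.9 274.5  82.8] mat [ -1. -42.] 213
jar [512.4 354.3  82.5] mat [ 0. 39.] 211
jar [423.6 341.1  83. ] mat [-89.  38.] 218
jar [307.3 239.9  80.9] mat [-219.  -46.] 209
jar [237.1 330.9  81.1] mat [-276.   54.] 216
[-0.04  0.35 -0.41  2.27  0.26  0.56 -0.74] [0.4223 0.114  0.1746] [0.1 0.9 0.6]
```

View pics/t1.png

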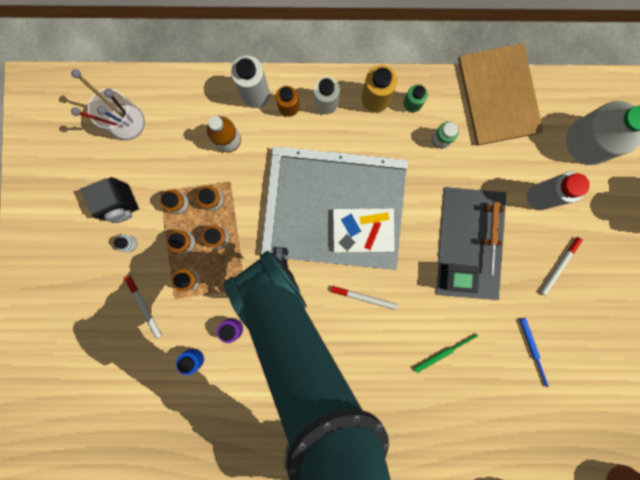

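All five jars are upright on the mat at pixels (174,200), (207,197), (179,240), (213,236) and (184,279), each within 3 mm of its planned slot. The panel has not moved and sits at (363,230). I'll push it along +y first.

carry_out(rows=[0.215, -0.553, 0, 0, -0.18, 0.215, -0.553, 0, 0, -0.18, 0.215, -0.553, 0, 0, -0.18, 0.215, -0.553, 0, 0, -0.18, 0.215, -0.553, 0, 0, -0.18, 0.215, -0.553, 0, 0, -0.18, 0.215, -0.553, 0, 0, -0.18, 0, 0, 0, 0, -0.18, 0, 0, -0.5, 0, -0.18, 0, 0, -0.5, 0, -0.18])

```text
clock: 25.5
position: [0.5376, -0.1753, 0.0995]
orientation: [0.741, 0.672, 0.002, 0.002]
wrist_force: [0.6, -0.5, -0.8]
grip_width: 0.0503
grip_force: 0.0
```

carry_out(rows=[0, 0, -0.5, 0, -0.18, 0, 0, -0.5, 0, -0.18, 0, 0, -0.1, 0, -0.18, 0, 0, 0, 0, -0.18])

```text
clock: 25.9
position: [0.5348, -0.1746, 0.0159]
orientation: [0.74, 0.672, -0.0, -0.001]
wrist_force: [-0.3, 0.8, 0.4]
grip_width: 0.0506
grip_force: 0.0
```

carry_out(rows=[0.02, 0.199, 0, 0, -0.18, 0.02, 0.199, 0, 0, -0.18, 0.02, 0.199, 0, 0, -0.18, 0.02, 0.199, 0, 0, -0.18, 0.02, 0.199, 0, 0, -0.18, 0.02, 0.199, 0, 0, -0.18, 0.02, 0.199, 0, 0, -0.18, 0.02, 0.199, 0, 0, -0.18, 0.02, 0.16, 0, 0, -0.18, 0, 0, 0, 0, -0.18])

```text
clock: 26.9
position: [0.5498, -0.0424, 0.0179]
orientation: [0.74, 0.673, 0.002, 0.0]
wrist_force: [-0.6, -0.5, 0.4]
grip_width: 0.0509
grip_force: 0.0
```

```bash
python3 t.py t2 | grep -v jar
```

```text
panel in board frame [-38.4  39.4] [100.4 136.9] 0.29
corners board [[-89.0, 108.0], [-88.0, -29.0], [12.0, -29.0], [11.0, 108.0]] world [[515.0, 114.0], [502.0, -22.0], [602.0, -32.0], [615.0, 104.0]]
[ 0.13  0.71 -0.18  2.12  0.36  0.34 -0.45] [ 0.5492 -0.0437  0.0176] [-0.1 -1.   0.5]
```

carry_out(rows=[0.01, 0.1, 0, 0, -0.18, 0.01, 0.1, 0, 0, -0.18, 0.01, 0.08, 0, 0, -0.18, 0.005, 0.05, 0, 0, -0.18, 0, 0.03, 0, 0, -0.18, 0, 0, 0, 0, -0.18])

```text
clock: 27.55
position: [0.5511, -0.0175, 0.0167]
orientation: [0.741, 0.671, 0.0, -0.0]
wrist_force: [-0.2, -0.3, 0.7]
grip_width: 0.0507
grip_force: 0.2
```

carry_out(rows=[0, 0.015, 0, 0, -0.18, 0, 0.015, 0, 0, -0.18, 0, 0, 0, 0, -0.18])

```text
clock: 27.85
position: [0.5509, -0.0159, 0.0167]
orientation: [0.741, 0.671, 0.0, -0.0]
wrist_force: [0.1, -1.4, -0.2]
grip_width: 0.0508
grip_force: 0.5
```

```bash
python3 t.py | grep -v jar
```

```text
panel in board frame [-38.5  65.7] [100.9 131.6] 1.35
corners board [[-90.0, 130.0], [-87.0, -1.0], [14.0, 1.0], [10.0, 133.0]] world [[516.0, 137.0], [506.0, 6.0], [606.0, -2.0], [616.0, 129.0]]
[ 0.07  0.71 -0.18  2.11  0.35  0.34 -0.49] [ 0.5509 -0.0158  0.0167] [ 0.8 -1.1 -0.4]
```

carry_out(rows=[0, 0.02, 0, 0, -0.18, 0, 0.02, 0, 0, -0.18, 0, 0, 0, 0, -0.18])

```text
clock: 28.2
position: [0.5508, -0.0125, 0.0167]
orientation: [0.741, 0.671, 0.0, -0.0]
wrist_force: [0.3, -1.1, -0.1]
grip_width: 0.0506
grip_force: 0.2
```

carry_out(rows=[0, 0.02, 0, 0, -0.18, 0, 0.02, 0, 0, -0.18, 0, 0, 0, 0, -0.18])

```text
clock: 28.5
position: [0.5509, -0.0095, 0.0168]
orientation: [0.741, 0.671, 0.0, -0.0]
wrist_force: [0.3, -0.9, -0.4]
grip_width: 0.0502
grip_force: 0.1
```

carry_out(rows=[0, 0.015, 0, 0, -0.18, 0, 0.015, 0, 0, -0.18, 0, 0, 0, 0, -0.18])

```text
clock: 28.8
position: [0.5507, -0.0089, 0.0168]
orientation: [0.741, 0.671, -0.001, 0.0]
wrist_force: [0.1, -2.9, 0.3]
grip_width: 0.0506
grip_force: 1.9
```

```bash
python3 t.py t3| grep -v jar; python3 -c "
import cv2;cv2.imwrite('pics/t3c.png',cv2.resize(cv2.imread('pics/t3.png')[140:280,250:420],None,fx=4,fy=4))"
```

```text
panel in board frame [-39.3  72.3] [100.4 132.1] 0.55
corners board [[-90.0, 138.0], [-89.0, 6.0], [12.0, 7.0], [10.0, 139.0]] world [[517.0, 144.0], [505.0, 13.0], [605.0, 4.0], [617.0, 135.0]]
[ 0.06  0.71 -0.17  2.11  0.34  0.34 -0.5 ] [ 0.5508 -0.0089  0.0168] [-0.1 -3.7  0.1]
```

View pics/t3c.png

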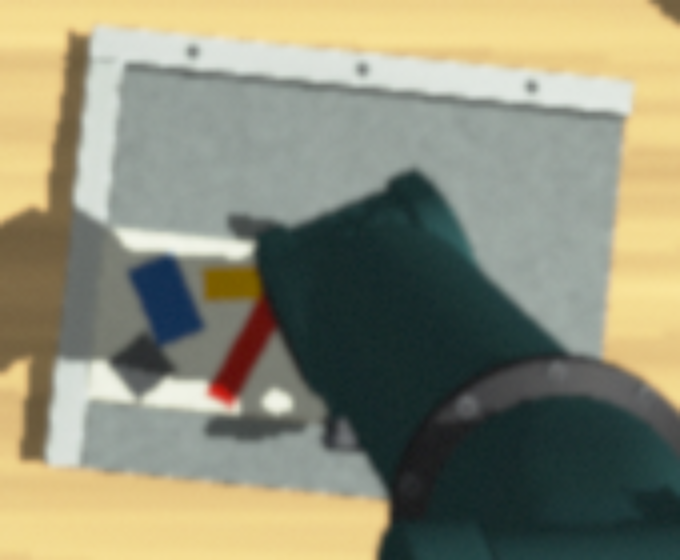

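carry_out(rows=[0, -0.3, 0, 0.075, -0.18, 0, 0, 0.5, 0.075, -0.5, 0, 0, 0.5, 0.075, -0.8, -0.2, 0.29, 0.1, 0.075, -0.8, -0.2, 0.29, 0, 0.075, -0.8, -0.2, 0.29, 0, 0.075, -0.8, -0.2, 0.29, 0, 0.075, -0.8, -0.2, 0.29, 0, 0.075, -0.8, 0, 0.29, 0, 0.075, -0.8, 0, 0, 0, 0.075, -0.8])

```text
clock: 29.85
position: [0.4757, 0.1056, 0.1002]
orientation: [0.078, 0.997, 0.003, 0.001]
wrist_force: [1.0, -1.1, 0.0]
grip_width: 0.077
grip_force: 0.0
```

carry_out(rows=[0, 0, 0, 0.035, -0.8, 0, 0, 0, 0, -0.8])

```text
clock: 30.05
position: [0.4757, 0.1016, 0.0995]
orientation: [0.049, 0.999, 0.001, -0.0]
wrist_force: [-0.7, 0.4, 0.5]
grip_width: 0.0768
grip_force: 0.0
```

carry_out(rows=[0, -0.29, -0.3, 0, -0.8, 0, 0, -0.6, 0, -0.8, 0, 0, -0.29, 0, -0.8, 0, 0, 0, 0, -0.8])

```text
clock: 30.45
position: [0.4743, 0.0784, 0.008]
orientation: [0.05, 0.999, -0.001, -0.002]
wrist_force: [0.8, 0.3, 0.3]
grip_width: 0.0771
grip_force: 0.0
```

carry_out(rows=[0.172, -0.0173, 0, 0, -0.8, 0.172, -0.0173, 0, 0, -0.8, 0.172, -0.0173, 0, 0, -0.8, 0.172, -0.0173, 0, 0, -0.8, 0.172, -0.0173, 0, 0, -0.8, 0.172, -0.0173, 0, 0, -0.8, 0.172, -0.0173, 0, 0, -0.8, 0.172, -0.0173, 0, 0, -0.8, 0.1, -0.01, 0, 0, -0.8, 0, 0, 0, 0, -0.8])

```text
clock: 31.45
position: [0.5889, 0.0671, 0.01]
orientation: [0.051, 0.999, 0.0, 0.001]
wrist_force: [-0.4, 0.0, -0.3]
grip_width: 0.0768
grip_force: 0.0
```

carry_out(rows=[0.04, -0.004, 0, 0, -0.8, 0.04, -0.004, 0, 0, -0.8, 0.03, -0.003, 0, 0, -0.8, 0, 0, 0, 0, -0.8])

```text
clock: 31.85
position: [0.595, 0.0665, 0.0099]
orientation: [0.05, 0.999, -0.0, 0.0]
wrist_force: [-1.4, 0.3, 0.1]
grip_width: 0.0767
grip_force: 0.2
```

carry_out(rows=[0.02, 0, 0, 0, -0.8, 0.02, 0, 0, 0, -0.8, 0, 0, 0, 0, -0.8])

```text
clock: 32.15
position: [0.5973, 0.0664, 0.0099]
orientation: [0.05, 0.999, -0.0, -0.001]
wrist_force: [-2.1, -0.3, 0.4]
grip_width: 0.0769
grip_force: 1.1
```

carry_out(rows=[0.02, 0, 0, 0, -0.8, 0.02, 0, 0, 0, -0.8, 0, 0, 0, 0, -0.8])

```text
clock: 32.45
position: [0.5973, 0.0665, 0.0098]
orientation: [0.05, 0.999, -0.001, -0.003]
wrist_force: [-7.6, 0.6, 5.1]
grip_width: 0.0768
grip_force: 3.8
```

carry_out(rows=[0.02, 0, 0, 0, -0.8, 0.02, 0, 0, 0, -0.8, 0, 0, 0, 0, -0.8])

```text
clock: 32.75
position: [0.5972, 0.0664, 0.0097]
orientation: [0.05, 0.999, -0.002, -0.005]
wrist_force: [-12.0, 0.8, 8.9]
grip_width: 0.0767
grip_force: 6.2
```

carry_out(rows=[-0.1, 0, 0, 0, -0.8, -0.2, 0, 0, 0, -0.8, -0.2, 0, 0, 0, -0.8, 0, 0, 0.5, 0, -0.8, 0, 0, 0.6, 0, -0.8, 0, -0.3, 0.6, 0, -0.8, 0, -0.6, 0, 0, -0.8, 0, -0.6, 0, 0, -0.8, 0, -0.6, 0, 0, -0.8, 0, -0.6, 0, 0, -0.8])

```text
clock: 33.75
position: [0.5678, -0.1383, 0.1381]
orientation: [0.05, 0.999, -0.0, 0.002]
wrist_force: [0.1, 0.6, 0.3]
grip_width: 0.0772
grip_force: 0.0
```

carry_out(rows=[0, -0.5, 0, 0, -0.8, 0, -0.5, 0, 0, -0.8, 0, 0, 0, 0, -0.8])

```text
clock: 34.05
position: [0.5666, -0.22, 0.1368]
orientation: [0.056, 0.998, -0.003, 0.001]
wrist_force: [-0.4, -0.1, -0.6]
grip_width: 0.0772
grip_force: 0.0
```

```bash
python3 t.py t4; python3 -c "
import cv2;cv2.imwrite('pics/t4c.png',cv2.resize(cv2.imread('pics/t4.png')[140:310,250:520],None,fx=2.9,fy=2.9))"
```

```text
panel in board frame [58.8 68.8] [ 99.2 139.2] 0.07
corners board [[9.0, 138.0], [9.0, -1.0], [109.0, -1.0], [108.0, 138.0]] world [[615.0, 135.0], [602.0, -4.0], [701.0, -13.0], [714.0, 125.0]]
jar [612.1 288.6  82.3] mat [ 90. -41.] 214
jar [604.  370.6  82.5] mat [93. 42.] 218
jar [522.8 274.3  82.4] mat [ -1. -42.] 214
jar [512.4 353.5  81.6] mat [ 0. 38.] 221
jar [423.5 341.3  82.6] mat [-90.  38.] 217
jar [307.3 240.1  80.3] mat [-219.  -45.] 212
jar [236.7 331.1  80.8] mat [-276.   55.] 214
[ 0.81  0.67 -0.75  1.93  0.65  0.79  1.15] [ 0.5669 -0.2159  0.1371] [ 0.9  0.1 -0.6]
```

View pics/t4c.png

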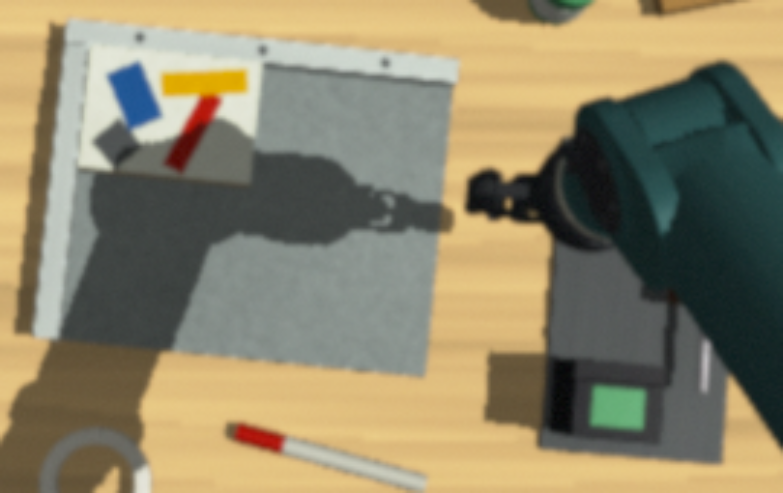

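The panel reads square to 0.07° and flush to within about 1 mm, at crop pixel (170,115). Next is the stylus, which I'll measure from the wrist camera at two places.

carry_out(rows=[0.18, 0, 0.6, 0, -0.6, 0.18, -0.4, 0.6, 0, -0.6, 0.18, -0.4, 0.1, 0, -0.6, 0.18, -0.4, 0, 0, -0.6, 0, -0.4, 0, 0, -0.6, 0, -0.4, 0, 0, -0.6, 0, 0, 0, 0, -0.6, 0, 0, 0, 0, -0.6])

```text
clock: 34.9
position: [0.6196, -0.3572, 0.2301]
orientation: [0.05, 0.999, 0.0, 0.001]
wrist_force: [0.5, 0.9, -0.5]
grip_width: 0.0685
grip_force: 0.0
```

```bash
cat > s.py <<'E'
from h import *
import sys
im,P=cloud('wrist'); z=P[...,2]; hsv=cv2.cvtColor(im,cv2.COLOR_BGR2HSV)
if len(sys.argv)>1: cv2.imwrite(f'pics/{sys.argv[1]}.png',im)
X,Y=P[...,0],P[...,1]
def rect(m,n):
    m=cv2.morphologyEx(m.astype(np.uint8),cv2.MORPH_OPEN,np.ones((3,3)))
    k,l,st,c=cv2.connectedComponentsWithStats(m)
    if k<2: print(n,'none');return
    i=1+np.argmax(st[1:,4]);q=P[l==i];r=cv2.minAreaRect((q[:,:2]*1000).astype(np.float32))
    print(n,c[i].round(),np.round(r[0],1),np.round(r[1],1),round(r[2],2),'z',np.round(np.percentile(q[:,2],[10,50,90])*1000,1),len(q))
reg=(X>.35)&(X<.68)&(Y<-.22)&(Y>-.46)
rect(reg&(z>.037)&(z<.046)&(hsv[...,1]>90)&(Y<-.3),'handle')
rect(reg&(z>.032)&(z<.044)&(hsv[...,1]<70)&(Y<-.3),'rod')
rect(reg&(z>.078)&(z<.087),'box')
rect(reg&(z>.003)&(z<.010)&(hsv[...,2]<110),'plate')
for k in range(4):pass
o=observe();print(np.round(o['position'],4))
E
python3 s.py s1
```

```text
handle [292. 155.] [ 555.7 -374.1] [14. 99.] 86.01 z [39.2 40.4 41.4] 1491
rod [288.  59.] [ 470.6 -368.1] [ 8.  70.2] 86.02 z [35.1 36.7 38.1] 729
box [384.   9.] [ 452.6 -287.8] [70.1 12.6] 84.91 z [79.3 80.4 81.5] 1651
plate [334. 121.] [ 526.5 -329.2] [149.7 227.3] 85.07 z [3.6 4.5 5.6] 24978
[ 0.6198 -0.3556  0.2303]
```

View pics/s1.png

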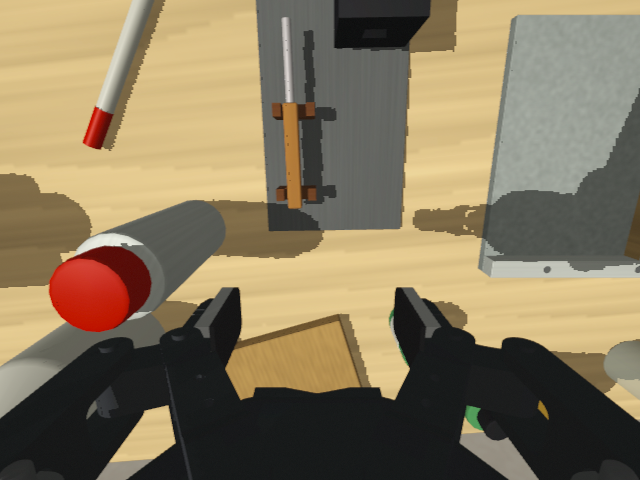

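The handle is at pixel (292,155), with centre (0.556, -0.374), top 40 mm up and size 14 x 99 mm, which matches the description. The rod points at the robot, and the box is at (384,9).

carry_out(rows=[-0.43, -0.12, 0, 0.015, 0, -0.425, -0.127, 0, 0, 0, 0, 0, 0, 0, 0, 0, 0, -0.6, 0, 0, 0, 0, -0.6, 0, 0, 0, 0, -0.6, 0, 0, 0, 0, -0.3, 0, 0, 0, 0, 0, 0, 0])

```text
clock: 35.75
position: [0.5535, -0.3728, 0.0693]
orientation: [0.033, 0.999, 0.002, -0.003]
wrist_force: [0.1, 0.4, 0.5]
grip_width: 0.0425
grip_force: 0.0
```

carry_out(rows=[0.01, -0.01, -0.35, 0, 0, 0, 0, -0.3, 0, 0, 0, 0, -0.06, 0, 0, 0, 0, 0, 0, 0, 0, 0, 0, 0, 1, 0, 0, 0, 0, 1, 0, 0, 0, 0, 1, 0, 0, 0, 0, 1], grip_force=50)

```text
clock: 36.55
position: [0.5571, -0.3772, 0.0214]
orientation: [0.035, 0.999, -0.001, 0.001]
wrist_force: [-0.0, 0.0, 6.2]
grip_width: 0.0127
grip_force: 50.5
```

carry_out(rows=[0, 0, 0.1, 0, 1, 0, 0, 0.1, 0, 1, 0, 0, 0.2, 0, 1, 0, 0, 0.4, 0, 1, 0, 0, 0, 0, 1])

```text
clock: 37.05
position: [0.5587, -0.3778, 0.0842]
orientation: [0.035, 0.999, -0.001, 0.004]
wrist_force: [0.9, -0.5, 0.7]
grip_width: 0.0128
grip_force: 49.7
```

```bash
python3 - <<'E'
from h import *
o=observe();print(np.round(o['position'],4),np.round(o['wrist_force'],2),o['grip_width'])
im,P=cloud('wrist');cv2.imwrite('pics/g1.png',im)
for v in range(0,480,1):pass
i2,P2=cloud('scene');cv2.imwrite('pics/g2.png',i2);np.savez('g2.npz',im=i2,P=P2)
a=im[100:420,180:460];b=cv2.resize(i2[255:375,140:245],None,fx=2.67,fy=2.67)
cv2.imwrite('pics/g.png',np.hstack([a,b[:320]]))
E
```

```text
[ 0.5587 -0.3778  0.0842] [ 0.88 -0.48  0.68] 0.012751289175799627
```

View pics/g.png

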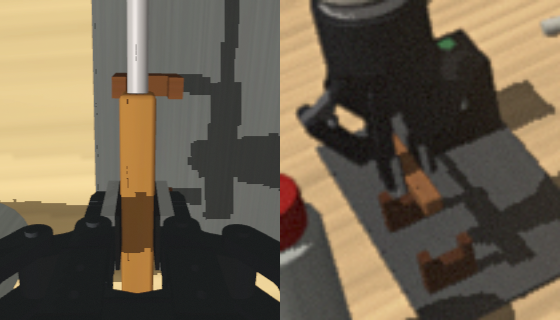

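The stylus is held square between the pads and lifted clear of both forks. Now I'll measure its tip and pitch in the hand.

```bash
cat > tip.py <<'E'
from h import *
o=observe();p=o['position'];im,P=cloud('wrist'); hsv=cv2.cvtColor(im,cv2.COLOR_BGR2HSV);X,Y,Z=np.moveaxis(P,-1,0)
e=np.array([-.996,.0889]);f=np.array([-.0889,-.996]);R=np.array([551.8,-372.])/1000
rel=(P[...,:2]-R);sx=rel@e*1000;sy=rel@f*1000
tr=(np.array(p[:2])-R);print('tcp',np.round(p,4),'station-rest frame',np.round([tr@e*1000,tr@f*1000],1),'F',np.round(o['wrist_force'],1))
near=(abs((P[...,:2]-p[:2])@f)<.02)&(Z>p[2]+.003)&(Z<p[2]+.04)
for n,m in(('handle',near&(hsv[...,1]>90)&(hsv[...,2]>70)),('rod',near&(hsv[...,1]<60)&(hsv[...,2]>90)&(((P[...,:2]-p[:2])@e)>.04))):
    q=m;a,b,c=sx[q],sy[q],Z[q]*1000
    if len(a)<30: print(n,len(a));continue
    k=np.polyfit(a,c,1);ky=np.polyfit(a,b,1);print(n,len(a),'sx',np.percentile(a,[1,99]).round(1),'sy med',np.median(b).round(1),'slope z',k[0].round(3),'z at ends',np.polyval(k,np.percentile(a,[1,99])).round(1),'slope y',ky[0].round(3),'sy at tip',np.polyval(ky,np.percentile(a,99)).round(1))
E
python3 tip.py
```

```text
tcp [ 0.5561 -0.3774  0.0808] station-rest frame [-4.8  5. ] F [-0.2 -0.9 -0.2]
handle 6653 sx [-37.3  46.9] sy med 4.9 slope z -0.004 z at ends [100.   99.6] slope y 0.016 sy at tip 5.5
rod 4285 sx [ 47.6 109.9] sy med 6.0 slope z -0.002 z at ends [96.2 96.1] slope y 0.021 sy at tip 6.6
```

carry_out(rows=[0.265, -0.024, 0, -0.01, 1, 0.265, -0.024, 0, 0, 1, 0.032, 0.354, 0, 0, 1, 0.032, 0.354, 0, 0, 1, 0.032, 0.354, 0, 0, 1, 0, 0, 0, 0, 1, 0, 0, -0.325, 0, 1, 0, 0, -0.325, 0, 1, 0, 0, 0, 0, 1, 0, 0, 0, 0, 1])

```text
clock: 38.2
position: [0.6017, -0.3014, 0.0298]
orientation: [0.045, 0.999, 0.0, -0.001]
wrist_force: [0.5, 0.4, -0.2]
grip_width: 0.0131
grip_force: 49.7
```

```bash
python3 tip.py; python3 t.py t5 | head -1; python3 - <<'E'
from h import *
im,P=cloud('wrist');cv2.imwrite('pics/p1.png',cv2.resize(im[0:300,170:570],None,fx=1.8,fy=1.8))
E
```

```text
tcp [ 0.6017 -0.3014  0.0298] station-rest frame [-43.4 -74.7] F [ 0.5  0.4 -0.2]
handle 6662 sx [-76.2   8.1] sy med -75.1 slope z -0.0 z at ends [48.9 48.8] slope y -0.003 sy at tip -75.2
rod 4307 sx [ 8.7 71.1] sy med -75.5 slope z 0.004 z at ends [45.3 45.6] slope y 0.003 sy at tip -75.5
panel in board frame [58.8 68.8] [139.3  99.4] 89.91
```

View pics/p1.png

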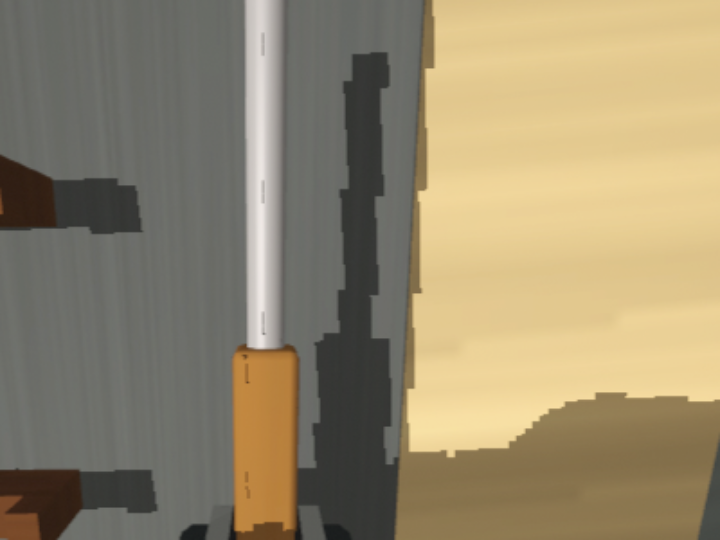

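The rod is level and lined up with the button to within 0.5 mm sideways. Its axis is about 42 mm high, so I'll raise it 3 mm and advance. The panel is still flush.

carry_out(rows=[0, 0, 0.035, 0, 1, -0.166, 0.015, 0, 0, 1, -0.166, 0.015, 0, 0, 1, 0, 0, 0, 0, 1, 0, 0, 0, 0, 1])

```text
clock: 38.85
position: [0.5768, -0.299, 0.0333]
orientation: [0.045, 0.999, -0.0, -0.0]
wrist_force: [0.4, -0.4, -1.2]
grip_width: 0.0134
grip_force: 49.7
```

carry_out(rows=[-0.04, 0.0036, 0, 0, 1, -0.04, 0.0036, 0, 0, 1, 0, 0, 0, 0, 1])

```text
clock: 39.15
position: [0.5712, -0.2982, 0.0331]
orientation: [0.045, 0.999, 0.0, -0.0]
wrist_force: [0.6, 0.1, 0.2]
grip_width: 0.013
grip_force: 49.7
```

carry_out(rows=[-0.03, 0.0027, 0, 0, 1, -0.03, 0.0027, 0, 0, 1, 0, 0, 0, 0, 1])

```text
clock: 39.45
position: [0.568, -0.2978, 0.0335]
orientation: [0.045, 0.999, 0.0, 0.001]
wrist_force: [2.4, -0.6, -1.1]
grip_width: 0.0126
grip_force: 49.7
```

carry_out(rows=[-0.03, 0.0027, 0, 0, 1, -0.03, 0.0027, 0, 0, 1, -0.02, 0, 0, 0, 1, 0, 0, 0, 0, 1, 0, 0, 0, 0, 1])

```text
clock: 39.95
position: [0.5657, -0.2974, 0.0347]
orientation: [0.044, 0.999, 0.0, 0.005]
wrist_force: [7.0, -1.0, -1.5]
grip_width: 0.0128
grip_force: 49.6
```

The force reached 7 N, above the 3.6 N needed, so the button is fully in. I'll retract and go back over the rest.

carry_out(rows=[0.1, -0.009, 0, 0, 1, 0.25, -0.023, 0, 0, 1, 0.25, -0.023, 0, 0, 1, 0, 0, 0.3, 0, 1, 0, 0, 0.35, 0, 1, -0.032, -0.354, 0, 0, 1, -0.032, -0.354, 0, 0, 1, -0.032, -0.354, 0, 0, 1, 0, 0, 0, 0, 1, 0, 0, 0, 0, 1])

```text
clock: 40.95
position: [0.5971, -0.3817, 0.081]
orientation: [0.046, 0.999, 0.0, -0.002]
wrist_force: [0.0, 0.9, -0.6]
grip_width: 0.0125
grip_force: 49.7
```

```bash
python3 tip.py; python3 t.py | head -1
```

```text
tcp [ 0.5971 -0.3817  0.081 ] station-rest frame [-45.9   5.7] F [ 0.   0.9 -0.6]
handle 6669 sx [-78.6   5.6] sy med 5.2 slope z 0.002 z at ends [100.  100.1] slope y -0.005 sy at tip 5.0
rod 4279 sx [ 6.2 68.8] sy med 4.7 slope z 0.004 z at ends [96.7 96.9] slope y 0.001 sy at tip 4.7
panel in board frame [58.8 68.8] [139.3  99.3] 89.94
```

carry_out(rows=[-0.277, 0.053, 0, 0, 1, -0.277, 0.053, 0, 0, 1, 0, 0, 0, 0, 1, 0, 0, 0, 0, 1])

```text
clock: 41.45
position: [0.5578, -0.3719, 0.0822]
orientation: [0.044, 0.999, 0.0, 0.0]
wrist_force: [0.5, 0.2, -0.4]
grip_width: 0.0131
grip_force: 49.7
```

```bash
cat >> tip.py <<'E'
m=(Z>.033)&(Z<.045)&(abs(sx-40)<9)&(abs(sy)<35)
print('fork+40 sy',len(sy[m]),np.percentile(sy[m],[1,99]).round(1),'left part max',sy[m&(sy<0)].max() if (m&(sy<0)).any() else None,'right min',sy[m&(sy>0)].min() if (m&(sy>0)).any() else None,'sx',np.percentile(sx[m],[2,98]).round(1),'z',np.percentile(Z[m],95))
E
python3 tip.py
```

```text
tcp [ 0.5578 -0.3719  0.0822] station-rest frame [-6.  -0.6] F [ 0.5  0.2 -0.4]
handle 6650 sx [-38.6  45.7] sy med -0.9 slope z -0.003 z at ends [101.3 101.1] slope y -0.001 sy at tip -1.0
rod 4281 sx [ 46.4 108.8] sy med -1.2 slope z -0.001 z at ends [97.7 97.7] slope y 0.003 sy at tip -1.1
fork+40 sy 661 [-19.8  19.7] left part max -11.884942029529215 right min 11.966748297783225 sx [34.7 46.2] z 0.03954258362758273
```

The fork notch is centred under the stylus, with walls at ±12 mm and the stylus offset by -0.9 mm. I'll lower it and release.

carry_out(rows=[0, 0, -0.35, 0, 1, 0, 0, -0.3, 0, 1, 0, 0, -0.1, 0, 1, 0, 0, -0.04, 0, 1, 0, 0, 0, 0, 1, 0, 0, 0, 0, 1])

```text
clock: 42.1
position: [0.5586, -0.3733, 0.0238]
orientation: [0.045, 0.999, -0.0, 0.001]
wrist_force: [0.0, 0.1, -0.5]
grip_width: 0.013
grip_force: 49.7
```

carry_out(rows=[0, 0, -0.02, 0, 1, 0, 0, 0, 0, 1, 0, 0, 0, 0, 0.4, 0, 0, 0, 0, 0, 0, 0, 0, 0, 0, 0, 0, 0, 0, 0, 0, 0, 0.3, 0, 0, 0, 0, 0.5, 0, 0, 0, 0, 0.6, 0, 0, 0, 0, 0.6, 0, 0])

```text
clock: 43.1
position: [0.557, -0.3729, 0.1723]
orientation: [0.045, 0.999, 0.0, -0.0]
wrist_force: [0.8, -1.0, 0.3]
grip_width: 0.0427
grip_force: 0.0
```

carry_out(rows=[0.3, 0, 0.4, 0, 0, 0.4, 0.1, 0.2, 0, 0, 0.2, 0.1, 0, 0, 0, 0, 0, 0, 0, 0, 0, 0, 0, 0, 0])

```text
clock: 43.6
position: [0.6232, -0.3575, 0.2141]
orientation: [0.044, 0.999, 0.0, -0.002]
wrist_force: [0.1, 0.4, -1.2]
grip_width: 0.0427
grip_force: 0.0
```

```bash
python3 s.py; python3 t.py t6; python3 - <<'E'
from h import *
im,_=capture('wrist');t=cv2.imread('pics/t6.png');s,_=capture('scene')
cv2.imwrite('pics/fin.png',np.hstack([cv2.resize(t,(400,300)),cv2.resize(s,(400,300))]))
E
```

```text
handle [294. 151.] [ 556.  -372.5] [14.1 99.5] 84.76 z [39.3 40.4 41.4] 1659
rod [293.  50.] [ 470.6 -364.5] [ 8.  70.3] 84.76 z [35.  36.7 37.9] 825
box [391.   3.] [ 456.8 -288.4] [69.9  4.5] 85.78 z [79.2 80.4 81.5] 604
plate [356. 117.] [ 532.  -311.8] [113.9 217.4] 85.06 z [3.6 4.5 5.6] 18867
[ 0.6226 -0.3583  0.2139]
panel in board frame [58.8 79.8] [ 99.4 117.2] 0.13
corners board [[9.0, 138.0], [9.0, 21.0], [109.0, 21.0], [108.0, 139.0]] world [[615.0, 135.0], [604.0, 18.0], [703.0, 8.0], [714.0, 125.0]]
jar [612.7 288.5  82.3] mat [ 90. -41.] 213
jar [604.2 371.6  82.6] mat [94. 43.] 217
jar [522.8 274.6  81.9] mat [ -1. -42.] 213
jar [512.3 354.2  81.9] mat [ 0. 39.] 217
jar [423.5 341.3  82.2] mat [-89.  38.] 218
jar [307.3 239.9  80.9] mat [-219.  -46.] 211
jar [237.  330.9  80.3] mat [-276.   54.] 215
[ 0.94  0.72 -0.8   1.61  0.58  1.06  1.46] [ 0.6225 -0.3588  0.214 ] [-0.2 -0.2 -0.1]
```

View pics/fin.png

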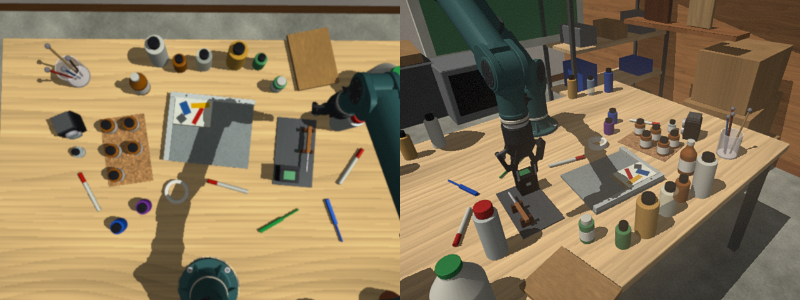

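The stylus is back in its rest (handle at (0.556, -0.373), yaw matching the station) and the five jars are on the mat. The panel's edges still meet both fences; the shorter length in the last reading is the arm's shadow falling on it. The robot touches nothing, so I'm handing in.

```bash
python3 -c "
from bench import job_done; print(job_done())"
```

```text
the job is handed in; nothing more can be done
None
```

I handed in the job at about 44 s on the robot clock: all five jars are upright on the mat, the panel is flush in the corner, the shutter was pressed with the stylus, and the stylus is back in its rest; the hand-in gave no verdict.

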